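# Rock the angle gauge on the stud to its red marker and hold it

### The arm

A 6-joint arm with a two-finger parallel gripper is mounted at the origin on a cart in front of the work surface, level with it; the furniture and walls round the work are solid. World frame = base frame: x ahead of the robot, y to its left, z up, the work surface at z = 0. Lengths are in m, angles in rad, forces in N, time in s.
With the tool pointing down it reaches from about 0.35 to 0.775 m from the base axis. Payload 5.5 kg.
Tool frame: the origin (TCP) lies at the very end of the fingers, on their centre line; the grasp point (between the pads) lies 19 mm behind it (ctrl.grasp_offset is the distance from the TCP to the grasp point, in m); x points along the fingers, y is the direction in which the jaws open and shut, and the axes are right-handed (so a half turn about x gives the same grasp; the last joint's range is limited). The gripper opens to 85 mm and grips with 20 to 120 N. Pads are 22 mm wide; open, the fingers measure 114 mm over their backs; the gripper's body (76 mm by 85 mm) begins 54 mm behind the grasp point. The pads swing forward as they close: fully open they stand 13 mm farther back than shut.
Start: joints at [-1.388, 0.313, 0.046, 1.304, 0, 1.431], TCP at [0.182, -0.545, 0.231] pointing down, gripper open.
Joint ranges: [-2.76, 2.76], [-0.86, 1.69], [-1.03, 1.26], [-2.2, 2.34], [-1.47, 1.5], [-3.14, 3.14]. Speed limits (rad/s): [2.57, 2.57, 3.14, 3.14, 3.14, 3.14].

### API

Orientations are given as a unit quaternion [x, y, z, w].
In Python, from plant import ctrl gives the robot as it stands.
- The arm moves only by the shell command python3 -m crank 'ROWS'. ROWS is JSON, a list of rows, each a list of 7 numbers: the shift along the tool's x, y, z normalised to -1 to 1, where 1 is 0.3 m, then the turn, a rotation vector about the tool's x, y, z normalised to -1 to 1, where 1 is 90 degrees, then the opening, from 0 (shut) to 1 (fully open). A call has 1 to 12 rows; each row is the pose to reach, as a shift and turn from the pose commanded when the call began, along the tool's axes at that moment; what a row does not reach only later rows make up. A row lasts 1/8 s, in which the tool goes at most 62.5 mm and 10.7 degrees, less where a joint would pass 70% of its speed; a pose out of reach is approached as far as the arm can. A call with a number of a shift or a turn outside -1 to 1 is refused whole. A call with a gripper value outside its range is refused whole. The fingers move at their own pace and stop on an object; the grip force is fixed at half the most. Time passes only in rows, so rows that repeat a pose let the fingers close. It gives the time, the measured TCP pose, the force and the opening at its end, in the units of the state.
- ctrl.get_state(): the state, without advancing time (a new reading comes with each control period).
- ctrl.camera(name): name is "scene" or "top" or "wrist"; returns a dict with "img" (400x640x3 uint8, red, green, blue), "range_z" (400x640 float32, m along the optical axis (not along the pixel's ray), 0 where there is no reading), "mtx" (3x3 intrinsics, pixels), "position" and "attitude" of the camera in the world. Camera axes: x right, y down, z forward; pixel columns grow to the right and rows downward; lengths in m; the calibration is good to about 2 mm. A picture is of the moment at which its call begins.
- ctrl.finish_job(): hands the job in, once; it reports no verdict.
The state is a dict: "t": time; "joints": joint angles; "joint_velocities": joint speeds; "joint_torque": joint torques, N m; "ee_pos": TCP position; "tcp_rot": TCP orientation; "ft_force": force on the tool from outside, world axes, zero at the start; "moment": the same for the moment, N m; "finger_gap": finger opening in m.
Only numpy, scipy, OpenCV 4.12 (cv2) and the standard library are available. Lean on these libraries where they do the work, as an engineer would, in place of code of your own. Each camera call takes 0.05 s, during which the arm holds its last target.

### The job

Pick up the angle gauge by its black handle and set it upright on the stud plate that stands on the log slice, with the notch under its foot astride the round crest. Then, with the notch still seated on the crest and without forcing it down hard, rock the gauge sideways until its swinging needle has settled over the red marker, and finish like that: still gripping the gauge, notch on the crest, needle on the marker. Leave the red marker where it is set on its dial, and leave the lamp and the green stone where they are.

Things in the scene. Friction and masses are not known exactly. Their poses are not given: they have to be found in the camera images.
- gauge: Loose pendulum angle gauge, 0.26 kg, 152 mm high: steel foot 44 (x) x 90 (y) x 21 mm; upright plate 10 mm thick, 88 wide, to 105 mm height, white dial on its -x face; black handle on top. Origin: centre of the foot's underside; x through the thickness, y along the width, z up. A 90 degree V notch along x, 24 mm wide, 12 deep, crosses the middle of the underside.
- gauge_grip (a point): Middle of the part of the black handle to grip, 134 mm above the gauge's underside. The handle is 14 mm thick (x), 34 mm wide (y) and spans 105 to 152 mm height; squeeze it across its thickness. Same axes as the gauge.
- gauge_notch (a point): Point in the gauge's notch, 3.5 mm above the underside, mid-width and mid-depth, 130.5 mm straight below gauge_grip: it coincides with the axis of the crest when the gauge is seated, and the gauge rocks about it. Same axes as the gauge.
- pointer (a joint): Angle of the free-swinging needle on the dial, rad: 0 = straight down the dial, positive = needle tip towards the gauge's +y side. It hangs plumb under its own weight (lightly damped, about 1 s to settle), so when the gauge's top leans by some angle to its own +y side the pointer settles at plus that angle.
- marker (a joint): Angle of the red marker on the dial, rad, same zero and sense as the pointer; stiff by friction, set between about 0.2 and 0.4 at the start. The needle is on the marker when the two values agree.
- pointer_tip (a point): Tip of the needle (black, with a brass bob), 66 mm from its pivot; the pivot lies 98 mm above the gauge's underside, mid-width. Its z axis points from the tip to the pivot.
- marker_tab (a point): Centre of the red marker tab, 9 mm wide, 66 mm from the same pivot, at the end of a thin red arm. Its z axis points to the pivot.
- stud: Steel stud plate fixed upright on top of the log slice: 12 mm thick (y), 60 mm long (x), its upper edge a half-round crest of 6 mm radius along x. Origin: on the log's top (51 mm above the bench), centre of the plate's foot. Fixed; does not move.
- stud_crest (a point): Middle of the axis of the half-round crest, 79 mm above the bench; the crest's highest line is 6 mm above this. x runs along the crest, y across it, z up. The log slice under it is about 139 (x) x 204 (y) mm, its top 28 mm below this point.
- spirit_lamp: White spirit lamp, 68 mm wide, 80 mm high, loose; origin at the centre of its underside. Bystander.
- malachite: Dark green stone, 29 x 39 x 20 mm, loose; origin at the centre of its underside. Bystander.

How it is judged:
By the outcome, as a careful person would: the job done as asked, in the order asked, and still so for the second after the job is handed in, while the arm keeps its last pose, push and grip.
It also fails if it takes over 45 s, if anything falls off the work surface, if the arm or the gripper's body presses on something with over 40 N, if the wrist force passes 120 N, or if a joint passes its speed limit or range.

## Working session

There is one attempt and no reset: what is moved stays moved. The work goes in short steps, Python scripts to look and compute and a shell command to move; the robot and the scene stay as the last step left them, time stands still between calls to the robot, and variables do not carry over. Pictures are saved under pics/ and viewed, and the job is handed in when it is done.

```bash
ls; mkdir -p pics
cat > h.py <<'E'
import numpy as np, cv2, pickle
from plant import ctrl
from scipy.spatial.transform import Rotation as R
def snap(n,f):
    c=ctrl.camera(n); cv2.imwrite(f'pics/{f}.png',c['img'][:,:,::-1]); pickle.dump(c,open(f'pics/{f}.pkl','wb')); return c
def load(f): return pickle.load(open(f'pics/{f}.pkl','rb'))
def Rc(c):
    a=np.array(c['attitude'],float)
    return R.from_quat(a).as_matrix() if a.size==4 else a.reshape(3,3)
def w(c,u,v,z=None):
    if z is None: z=c['range_z'][v,u]
    p=np.linalg.inv(c['mtx'])@np.array([u,v,1.])*z
    return Rc(c)@p+c['position']
def crop(f,u0,v0,u1,v1,k,o):
    i=load(f)['img'][v0:v1,u0:u1,::-1]; cv2.imwrite(f'pics/{o}.png',cv2.resize(i,None,fx=k,fy=k,interpolation=cv2.INTER_CUBIC))
E
python3 - <<'E'
from h import *
for n in ['scene','top','wrist']:
    c=snap(n,n+'0'); print(n,c['position'],c['attitude'],c['mtx'][0,0])
print(ctrl.get_state(),ctrl.grasp_offset)
E
```

```text
pics
scene [0.10051679 0.82967948 0.76517657] [-0.20527238  0.86433165 -0.44426142  0.11586988] 503.4804749279574
top [ 0.3899429  -0.00468445  1.22625498] [ 0.70811521 -0.70311864  0.04064535 -0.05044789] 422.2716582062099
wrist [ 0.2461809  -0.52323087  0.37428954] [ 0.80460853 -0.57879842 -0.07810341  0.10722576] 338.9559264223972
{'t': 0.15, 'joints': array([-1.38758797e+00,  3.13839640e-01,  4.52704862e-02,  1.30357999e+00,
       -4.38791694e-05,  1.43121004e+00]), 'joint_velocities': array([ 8.72186220e-04, -1.71454015e-03,  3.50804490e-03, -3.50694784e-04,
       -1.14410929e-05, -7.50856127e-04]), 'joint_torque': array([ 1.88573133e-03, -4.81065202e+01,  2.98815322e+01,  1.39167253e-02,
       -1.69066902e-04, -2.83348683e-06]), 'ee_pos': array([ 0.1823198 , -0.54494946,  0.23061951]), 'tcp_rot': array([-0.69789091, -0.11410813,  0.69794279, -0.11315246]), 'ft_force': array([-0.31265178, -0.18320943, -0.6919124 ]), 'moment': array([0.02428267, 0.04449809, 0.00187374]), 'finger_gap': 0.08543130748694204} 0.0187
```

View pics/scene0.png

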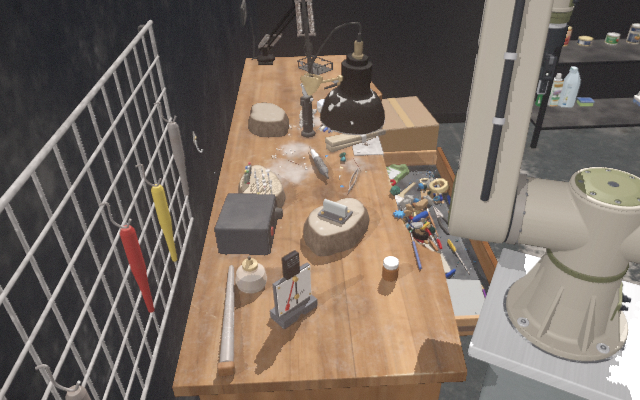

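View pics/top0.png

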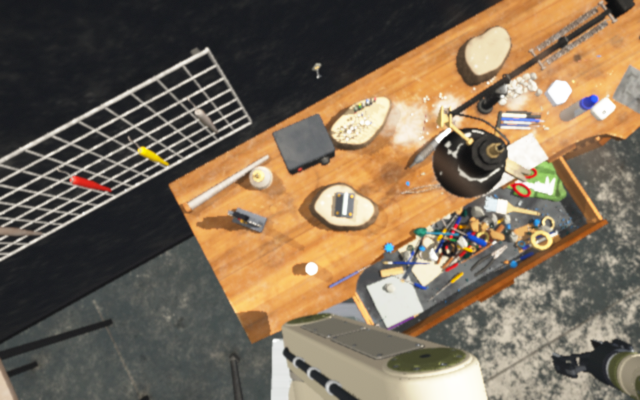

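View pics/wrist0.png

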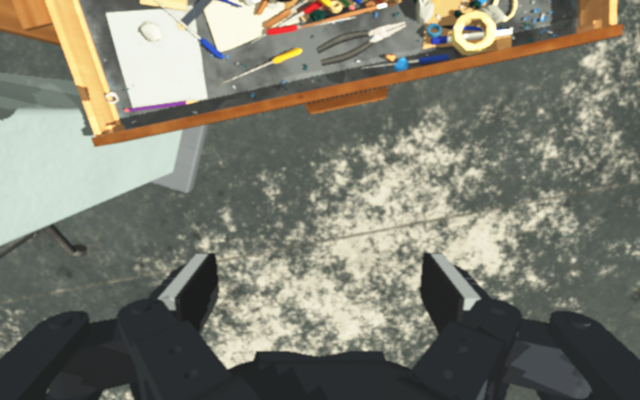

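The gauge is at scene (292,295) / top (247,219), and the stud on its log slice at scene (335,210) / top (344,204). I'll enlarge both.

Run:
```python
from h import *
crop('scene0',215,230,335,340,6,'c1'); crop('scene0',290,180,380,260,7,'c2')
crop('top0',215,180,385,245,4,'c3')
c=load('top0')
for u,v in [(247,219),(235,214),(344,204),(344,193),(260,178),(312,268),(300,230),(327,204),(370,210)]: print((u,v),w(c,u,v).round(4))
c=load('scene0')
for u,v in [(291,256),(291,264),(300,312),(335,207),(335,212),(390,262)]: print((u,v),w(c,u,v).round(4))
```

```text
(247, 219) [0.4794 0.2155 0.1193]
(235, 214) [0.4894 0.2404 0.1513]
(344, 204) [ 0.5247 -0.0408  0.0861]
(344, 193) [ 0.555  -0.0408  0.0853]
(260, 178) [0.5993 0.1939 0.0629]
(312, 268) [0.3509 0.0459 0.0461]
(300, 230) [0.4578 0.0837 0.0046]
(327, 204) [0.5286 0.0057 0.0506]
(370, 210) [ 0.5132 -0.1152  0.0436]
(291, 256) [0.4856 0.2341 0.1492]
(291, 264) [0.4847 0.2375 0.1326]
(300, 312) [0.4689 0.2418 0.0149]
(335, 207) [ 0.5263 -0.0334  0.0757]
(335, 212) [ 0.5254 -0.0316  0.0626]
(390, 262) [0.3531 0.0538 0.0416]
```

View pics/c1.png

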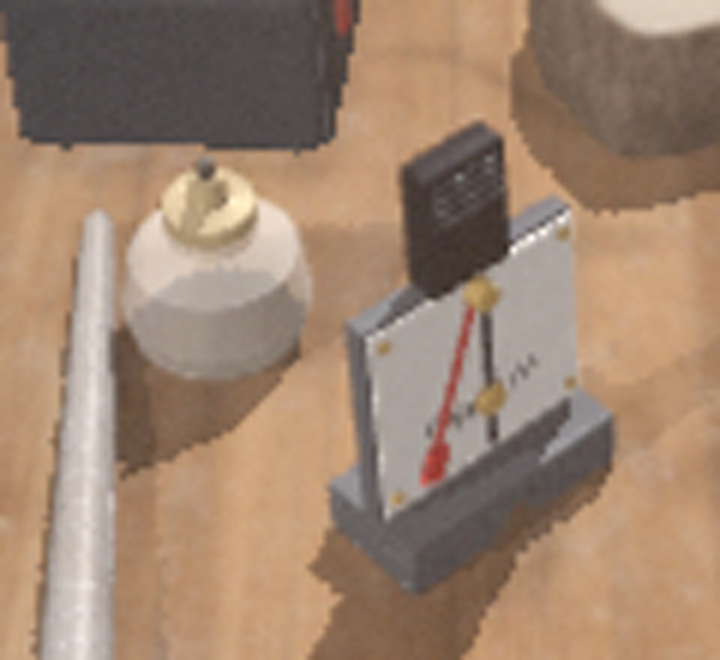

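View pics/c2.png

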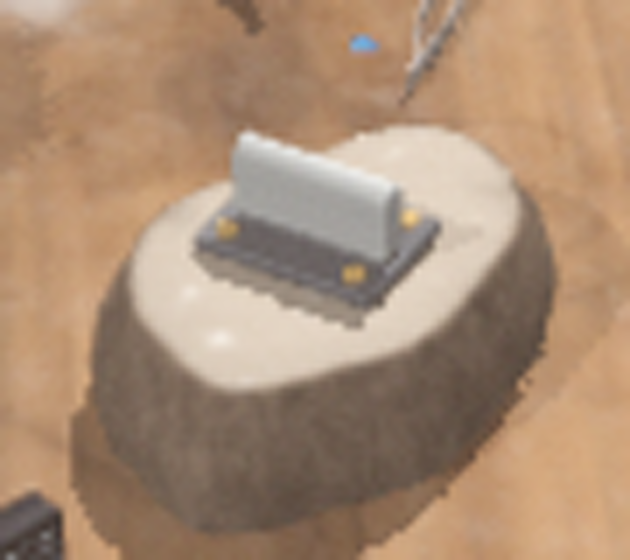

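View pics/c3.png

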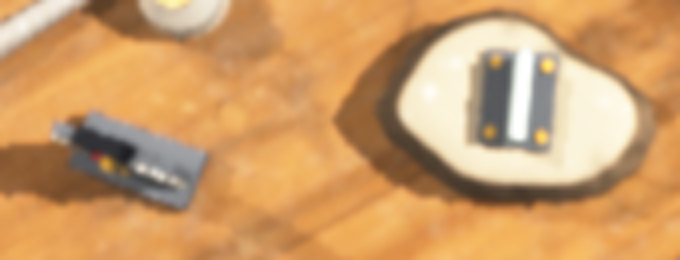

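```bash
cat >> h.py <<'E'
def cloud(c):
    z=c['range_z']; v,u=np.nonzero(z>0); p=np.c_[u,v,np.ones(len(u))]@np.linalg.inv(c['mtx']).T*z[v,u][:,None]
    return p@Rc(c).T+c['position'],u,v
def near(P,x,y,r,z0,z1):
    return (np.hypot(P[:,0]-x,P[:,1]-y)<r)&(P[:,2]>z0)&(P[:,2]<z1)
def rect(P):
    r=cv2.minAreaRect(P[:,:2].astype(np.float32)*1000); return r
E
python3 - <<'E'
from h import *
for n in ['scene0','top0']:
    c=load(n); P,u,v=cloud(c)
    for nm,a in [('hand',(.48,.235,.08,.112,.16)),('foot+',(.48,.225,.08,.008,.16)),('foottop',(.48,.225,.08,.012,.03)),('crest',(.53,-.035,.06,.078,.095)),('plate',(.53,-.035,.06,.065,.095))]:
        Q=P[near(P,*a)]
        print(n,nm,len(Q),Q.mean(0).round(4),Q[:,2].min().round(4),Q[:,2].max().round(4),rect(Q))
        d=Q[:,:2]-Q[:,:2].mean(0); W,V=np.linalg.eigh(d.T@d); print('   axis',np.degrees(np.arctan2(V[1,1],V[0,1])).round(1))
E
```

```text
scene0 hand 350 [0.4858 0.2382 0.1361] 0.1121 0.1532 ((487.4049377441406, 234.76588439941406), (34.38505172729492, 16.15988540649414), 66.9555435180664)
   axis 64.6
scene0 foot+ 2150 [0.4838 0.2415 0.0686] 0.008 0.1532 ((486.6569519042969, 235.2366180419922), (91.84315490722656, 45.90489196777344), 67.55987548828125)
   axis 67.3
scene0 foottop 526 [0.4803 0.2441 0.0202] 0.0121 0.0299 ((486.6569519042969, 235.2366180419922), (91.84315490722656, 45.90489196777344), 67.55987548828125)
   axis 63.6
scene0 crest 97 [ 0.5284 -0.0358  0.0826] 0.0782 0.0866 ((528.897705078125, -35.790504455566406), (13.214966773986816, 61.30475997924805), 87.6135025024414)
   axis 175.3
scene0 plate 210 [ 0.5273 -0.0347  0.0769] 0.0651 0.0866 ((528.6800537109375, -35.495941162109375), (15.917316436767578, 61.330772399902344), 89.92049407958984)
   axis 177.1
top0 hand 89 [0.4843 0.2273 0.147 ] 0.1138 0.1551 ((485.4206848144531, 230.358154296875), (34.18503952026367, 14.470724105834961), 71.25019836425781)
   axis 70.1
top0 foot+ 521 [0.4832 0.2249 0.0583] 0.008 0.1551 ((488.32275390625, 229.56549072265625), (90.03713989257812, 50.90031433105469), 71.29350280761719)
   axis 70.6
top0 foottop 310 [0.4845 0.2266 0.021 ] 0.0152 0.0295 ((485.44677734375, 230.48098754882812), (90.59687805175781, 43.730560302734375), 70.24866485595703)
   axis 69.7
top0 crest 95 [ 0.5268 -0.0414  0.0839] 0.0789 0.0901 ((526.4073486328125, -41.51611328125), (11.78425121307373, 58.71303939819336), 85.4166030883789)
   axis 175.6
top0 plate 101 [ 0.5253 -0.0412  0.083 ] 0.0652 0.0901 ((525.8439331054688, -41.470943450927734), (11.78425121307373, 59.84354782104492), 85.4166030883789)
   axis 175.5
```

```bash
cat >> h.py <<'E'
def tgt(yaw,lean=0,flip=0):
    # gauge yaw deg; lean of gauge top to its +y (deg). returns gauge R, tool R
    G=R.from_euler('z',yaw,degrees=True)*R.from_euler('x',-lean,degrees=True)
    s=-1 if flip else 1
    T=np.c_[[0,0,-1],[s,0,0],[0,-s,0]].astype(float)
    return G, G*R.from_matrix(T)
def plan(pos,Rt):
    s=ctrl.get_state(); R0=R.from_quat(s['tcp_rot'])
    d=R0.inv().apply(np.array(pos)-s['ee_pos'])
    rv=(R0.inv()*Rt).as_rotvec()
    print('shift',(d/0.3).round(4),'turn',(rv/(np.pi/2)).round(4),'deg',np.degrees(np.linalg.norm(rv)).round(1),'mm',(d*1000).round(1))
E
python3 - <<'E'
from h import *
print(R.from_quat(ctrl.get_state()['tcp_rot']).as_matrix().round(3))
for f in (0,1):
    plan([.486-.0,.2325,.32],tgt(-21,0,f)[1])
c=load('top0');P,u,v=cloud(c)
# heights near base sweep
x,y=P[:,0],P[:,1]; m=(np.hypot(x,y)>.3)&(np.hypot(x,y)<.75)&(P[:,2]<.7)
for a in range(-75,40,10):
    th=np.degrees(np.arctan2(y,x)); k=m&(abs(th-a)<5)
    print(a,[ (P[k&(abs(np.hypot(x,y)-r)<.05)][:,2].max().round(3) if (k&(abs(np.hypot(x,y)-r)<.05)).any() else None) for r in (.35,.45,.55,.65,.72)])
E
```

```text
[[-0.     0.317 -0.948]
 [ 0.001 -0.948 -0.317]
 [-1.    -0.001 -0.   ]]
shift [-0.2948 -2.1369 -1.7821] turn [-5.612e-01 -5.000e-04  8.000e-04] deg 50.5 mm [ -88.4 -641.1 -534.6]
shift [-0.2948 -2.1369 -1.7821] turn [1.4388e+00 9.0000e-04 6.0000e-04] deg 129.5 mm [ -88.4 -641.1 -534.6]
-75 [None, np.float64(0.303), np.float64(0.514), np.float64(0.351), np.float64(-0.843)]
-65 [np.float64(-0.196), np.float64(-0.197), np.float64(0.521), np.float64(0.405), np.float64(-0.196)]
-55 [np.float64(-0.258), np.float64(-0.263), np.float64(-0.245), np.float64(-0.223), np.float64(-0.218)]
-45 [np.float64(-0.258), np.float64(-0.255), np.float64(-0.213), np.float64(-0.206), np.float64(-0.206)]
-35 [np.float64(-0.25), np.float64(-0.135), np.float64(0.025), np.float64(0.371), np.float64(0.412)]
-25 [np.float64(0.7), np.float64(0.014), np.float64(0.024), np.float64(0.363), np.float64(0.413)]
-15 [np.float64(0.009), np.float64(0.054), np.float64(0.056), np.float64(0.017), np.float64(0.289)]
-5 [np.float64(0.01), np.float64(0.086), np.float64(0.09), np.float64(0.087), np.float64(0.087)]
5 [np.float64(0.051), np.float64(0.054), np.float64(0.056), np.float64(0.091), np.float64(0.092)]
15 [np.float64(0.047), np.float64(0.007), np.float64(0.007), np.float64(0.089), np.float64(0.091)]
25 [np.float64(0.007), np.float64(0.024), np.float64(0.155), np.float64(0.044), np.float64(0.546)]
35 [np.float64(0.007), np.float64(0.006), np.float64(0.021), np.float64(0.031), np.float64(0.546)]
```

```bash
python3 -m crank '[[-0.29,-0.2,-0.16,0,0,0,1],[-0.29,-0.4,-0.33,0,0,0,1],[-0.29,-0.6,-0.5,0,0,0,1],[-0.29,-0.8,-0.66,0,0,0,1],[-0.29,-1,-0.83,0,0,0,1],[-0.29,-1,-0.83,0,0,0,1],[-0.29,-1,-0.83,0,0,0,1],[-0.29,-1,-0.83,0,0,0,1]]'
python3 - <<'E'
from h import *
plan([.486-.0,.2325,.32],tgt(-21)[1])
E
```

```text
t: 1.15
ee_pos: [0.3237, -0.1795, 0.3186]
tcp_rot: [0.698, 0.115, -0.697, 0.116]
ft_force: [-0.1, -0.6, -0.2]
finger_gap: 0.0856
shift [-0.0047 -1.1259 -0.9543] turn [-5.579e-01 -1.000e-04 -4.000e-04] deg 50.2 mm [  -1.4 -337.8 -286.3]
```

```bash
python3 -m crank '[[0,-0.17,-0.14,-0.1,0,0,1],[0,-0.33,-0.28,-0.2,0,0,1],[0,-0.5,-0.42,-0.3,0,0,1],[0,-0.66,-0.56,-0.4,0,0,1],[0,-0.83,-0.7,-0.5,0,0,1],[0,-1,-0.84,-0.56,0,0,1],[0,-1,-0.84,-0.56,0,0,1],[0,-1,-0.84,-0.56,0,0,1]]'
python3 - <<'E'
from h import *
c=snap('wrist','w1'); print(c['position'])
plan([.486-.0,.2325,.32],tgt(-21)[1])
E
```

```text
t: 2.15
ee_pos: [0.4676, 0.1825, 0.3174]
tcp_rot: [-0.582, -0.4, 0.584, -0.4]
ft_force: [-1.1, -0.0, -0.2]
finger_gap: 0.0854
[0.49238055 0.24556975 0.46108446]
shift [-0.0079 -0.0028 -0.1806] turn [-0.0017  0.0009  0.0006] deg 0.2 mm [ -2.4  -0.8 -54.2]
```

View pics/w1.png

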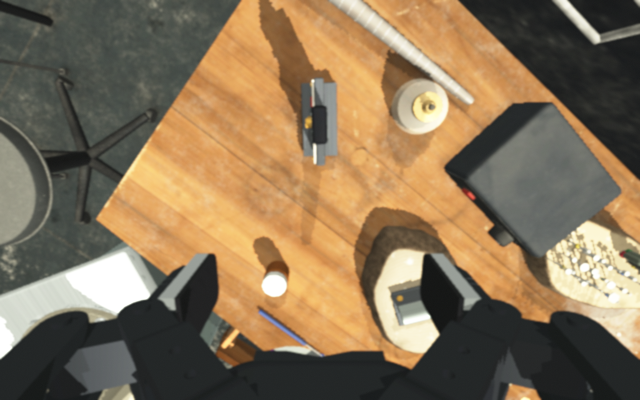

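Wrist view: gauge upright with its handle at (320,122), lamp at (420,105), and part of the stud at (410,300).

Run:
```python
from h import *
c=load('w1'); P,u,v=cloud(c)
for nm,a in [('handtop',(.485,.232,.06,.145,.16)),('hand',(.485,.232,.08,.112,.16)),('foottop',(.485,.23,.08,.012,.03)),('crest',(.53,-.035,.06,.078,.095)),('dial',(.485,.23,.08,.03,.1))]:
    m=near(P,*a);Q=P[m]
    if len(Q)<5: print(nm,len(Q));continue
    d=Q[:,:2]-Q[:,:2].mean(0); W,V=np.linalg.eigh(d.T@d)
    print(nm,len(Q),Q.mean(0).round(4),Q[:,2].max().round(4),rect(Q),np.degrees(np.arctan2(V[1,1],V[0,1])).round(1))
crop('w1',270,60,370,180,5,'w1c')
```

```text
handtop 612 [0.4876 0.2326 0.1526] 0.1557 ((487.6428527832031, 232.5529022216797), (33.39205551147461, 14.643208503723145), 70.87566375732422) 70.7
hand 612 [0.4876 0.2326 0.1526] 0.1557 ((487.6428527832031, 232.5529022216797), (33.39205551147461, 14.643208503723145), 70.87566375732422) 70.7
foottop 1433 [0.4897 0.2335 0.0222] 0.0248 ((487.8327331542969, 232.30767822265625), (89.59841918945312, 44.04386901855469), 70.48973846435547) 71.2
crest 260 [ 0.5147 -0.0366  0.0839] 0.0879 ((514.869140625, -38.29182815551758), (12.215490341186523, 32.70832443237305), 84.70760345458984) 175.3
dial 30 [0.4834 0.2497 0.0509] 0.0998 ((475.3021240234375, 230.58950805664062), (66.52324676513672, 5.75624418258667), 70.6600570678711) 68.1
```

View pics/w1c.png

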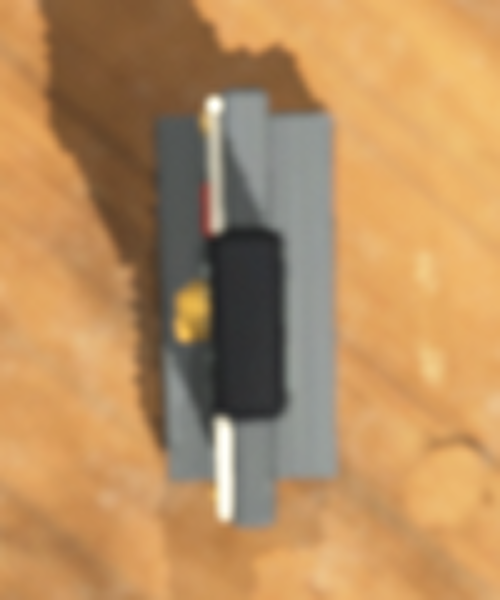

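Run:
```python
from h import *
plan([.4877,.2325,.115],tgt(-19.3)[1])
```

```text
shift [ 0.6754  0.0031 -0.1836] turn [-0.0206  0.0009  0.0006] deg 1.9 mm [202.6   0.9 -55.1]
```

```bash
python3 -m crank '[[0.1,0.003,-0.1836,-0.0206,0,0,1],[0.2,0.003,-0.1836,-0.0206,0,0,1],[0.3,0.003,-0.1836,-0.0206,0,0,1],[0.3,0.003,-0.1836,-0.0206,0,0,1],[0.3,0.003,-0.1836,-0.0206,0,0,1]]'
python3 - <<'E'
from h import *
c=snap('wrist','w2'); P,u,v=cloud(c)
Q=P[near(P,.487,.232,.06,.145,.16)]
if len(Q): print(len(Q),rect(Q),Q.mean(0))
plan([.4877,.2325,.115],tgt(-19.3)[1])
E
```

```text
t: 2.82
ee_pos: [0.4885, 0.2325, 0.2297]
tcp_rot: [0.577, 0.408, -0.577, 0.409]
ft_force: [-0.7, -0.7, 0.0]
finger_gap: 0.085
994 ((487.7386474609375, 232.71116638183594), (33.58310317993164, 14.03715705871582), 70.25711822509766) [0.48807204 0.23377076 0.15247242]
shift [ 0.3838 -0.004   0.0029] turn [-0.0005 -0.0009 -0.0015] deg 0.2 mm [115.1  -1.2   0.9]
```

View pics/w2.png

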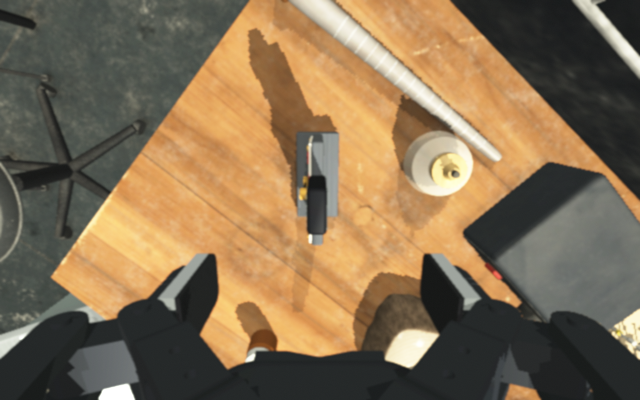

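Handle at (317,207), centred between the fingers and agreeing with the earlier measurement. Descend, then close.

```bash
python3 -m crank '[[0.1,-0.004,0.003,0,0,0,1],[0.2,-0.004,0.003,0,0,0,1],[0.3,-0.004,0.003,0,0,0,1],[0.36,-0.004,0.003,0,0,0,1],[0.384,-0.004,0.003,0,0,0,1],[0.384,-0.004,0.003,0,0,0,1]]'
python3 - <<'E'
from h import *
plan([.4877,.2325,.115],tgt(-19.3)[1])
E
```

```text
t: 3.62
ee_pos: [0.487, 0.2332, 0.1139]
tcp_rot: [0.577, 0.409, -0.576, 0.409]
ft_force: [1.0, 0.1, 0.5]
finger_gap: 0.0859
shift [-0.0037  0.0028  0.0013] turn [ 0.0003 -0.0004 -0.0006] deg 0.1 mm [-1.1  0.8  0.4]
```

```bash
python3 -m crank '[[0,0,0,0,0,0,0.6],[0,0,0,0,0,0,0.3],[0,0,0,0,0,0,0],[0,0,0,0,0,0,0],[0,0,0,0,0,0,0],[0,0,0,0,0,0,0],[0,0,0,0,0,0,0],[0,0,0,0,0,0,0]]'
python3 -m crank '[[-0.05,0,0,0,0,0,0],[-0.1,0,0,0,0,0,0],[-0.2,0,0,0,0,0,0],[-0.3,0,0,0,0,0,0],[-0.4,0,0,0,0,0,0],[-0.4,0,0,0,0,0,0]]'
python3 - <<'E'
from h import *
snap('scene','s1');snap('wrist','w3'); crop('s1',215,170,335,290,5,'s1c')
E
```

```text
t: 4.62
ee_pos: [0.4868, 0.2333, 0.1134]
tcp_rot: [0.577, 0.409, -0.576, 0.409]
ft_force: [0.5, -1.2, 2.5]
finger_gap: 0.0133
t: 5.38
ee_pos: [0.4879, 0.2337, 0.2361]
tcp_rot: [0.578, 0.409, -0.575, 0.41]
ft_force: [0.7, 0.9, -3.9]
finger_gap: 0.0133
```

View pics/s1c.png

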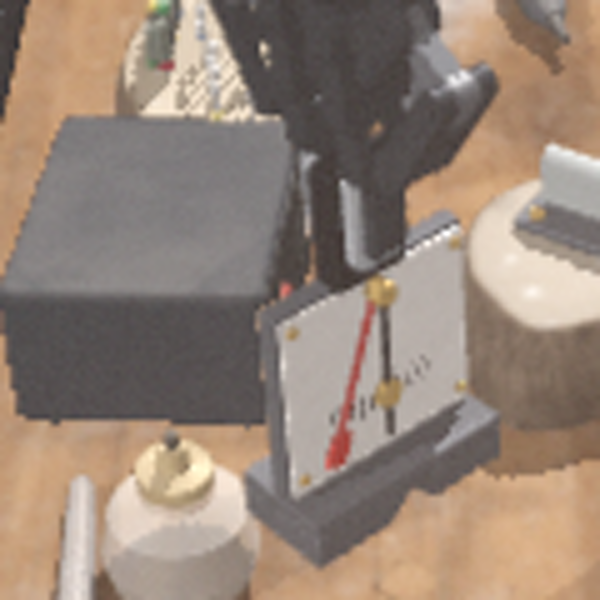

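View pics/w3.png

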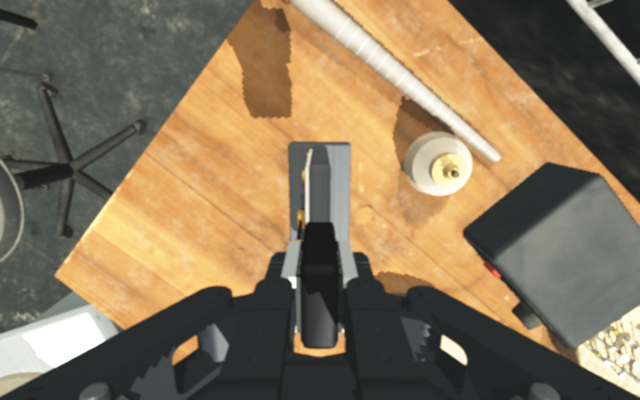

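Gripped cleanly (gap 13.3 mm) and hanging plumb. Next I choose a pose from which the wrist camera sees the crest past the gauge.

Run:
```python
from h import *
c=load('w3'); s=ctrl.get_state(); R0=R.from_quat(s['tcp_rot'])
tc=R0.inv().apply(c['position']-s['ee_pos']); Rtc=R0.inv()*R.from_matrix(Rc(c)); print(tc)
for x,y in [(.44,-.12),(.45,-.09),(.44,-.15),(.527,-.16),(.44,-.04)]:
    T=tgt(-4.7)[1]; p=np.array([x,y,.27]); Rw=T*Rtc; cp=p+T.apply(tc)
    for X in [(.557,-.041,.085),(.527,-.0385,.085),(.497,-.036,.085)]:
        q=Rw.inv().apply(np.array(X)-cp); k=c['mtx']@q; print((x,y),(k[:2]/k[2]).round())
plan([.45,-.09,.26],tgt(-4.7)[1])
```

```text
[-0.14525744  0.00072547 -0.06781019]
(0.44, -0.12) [436.  87.]
(0.44, -0.12) [404.  86.]
(0.44, -0.12) [371.  86.]
(0.45, -0.09) [426. 121.]
(0.45, -0.09) [394. 121.]
(0.45, -0.09) [362. 121.]
(0.44, -0.15) [437.  52.]
(0.44, -0.15) [403.  52.]
(0.44, -0.15) [370.  51.]
(0.527, -0.16) [340.  48.]
(0.527, -0.16) [306.  48.]
(0.527, -0.16) [273.  48.]
(0.44, -0.04) [436. 172.]
(0.44, -0.04) [405. 172.]
(0.44, -0.04) [375. 172.]
shift [-0.0908  0.2411  1.0568] turn [-1.617e-01  1.000e-04  1.000e-04] deg 14.6 mm [-27.2  72.3 317. ]
```

```bash
python3 -m crank '[[-0.09,0,0.02,0,0,0,0],[-0.09,0.04,0.14,-0.03,0,0,0],[-0.09,0.08,0.3,-0.06,0,0,0],[-0.09,0.12,0.46,-0.1,0,0,0],[-0.09,0.16,0.62,-0.13,0,0,0],[-0.09,0.19,0.77,-0.162,0,0,0],[-0.09,0.2,0.87,-0.162,0,0,0],[-0.09,0.2,0.92,-0.162,0,0,0],[-0.09,0.2,0.92,-0.162,0,0,0],[-0.09,0.2,0.92,-0.162,0,0,0]]'
python3 - <<'E'
from h import *
c=snap('wrist','w4'); P,u,v=cloud(c)
Q=P[near(P,.527,-.038,.045,.079,.095)]
d=Q[:,:2]-Q[:,:2].mean(0); W,V=np.linalg.eigh(d.T@d)
print(len(Q),rect(Q),Q.mean(0),Q[:,2].max(),np.degrees(np.arctan2(V[1,1],V[0,1])))
snap('scene','s4')
print(ctrl.get_state()['ee_pos'])
E
```

```text
t: 6.72
ee_pos: [0.4521, -0.0462, 0.2597]
tcp_rot: [0.52, 0.48, -0.52, 0.479]
ft_force: [0.8, 0.7, -3.2]
finger_gap: 0.0135
784 ((528.1149291992188, -39.55979537963867), (11.795332908630371, 60.14201354980469), 86.0678939819336) [ 0.52775485 -0.03929081  0.08467825] 0.08800799831263212 175.3228607677353
[ 0.45224509 -0.04612077  0.25993968]
```

View pics/w4.png

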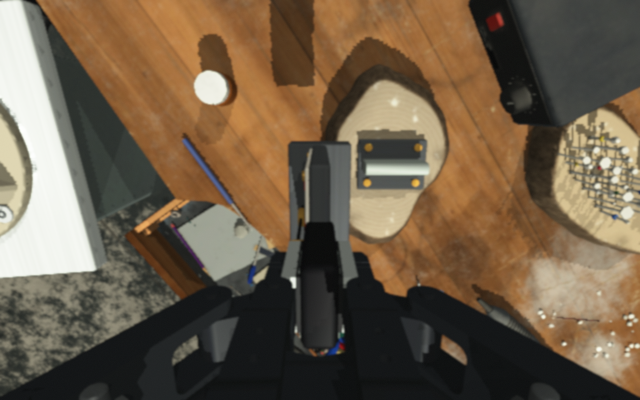

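View pics/s4.png

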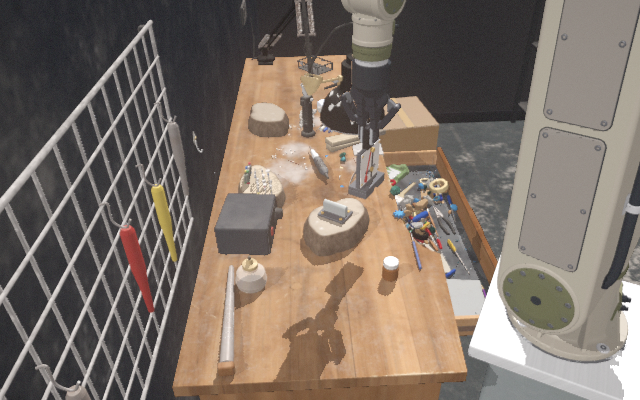

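Wrist view: crest at (395,168), unobstructed; it measures 12 × 60 mm with its top at z ≈ 0.086, as given. Move over it.

Run:
```python
from h import *
plan([.528,-.0395,.22],tgt(-4.6)[1])
```

```text
shift [ 0.1331  0.25   -0.0421] turn [ 0.0003 -0.0002  0.0001] deg 0.0 mm [ 39.9  75.  -12.6]
```

```bash
python3 -m crank '[[0.03,0.06,-0.02,0,0,0,0],[0.06,0.12,-0.042,0,0,0,0],[0.09,0.18,-0.042,0,0,0,0],[0.12,0.25,-0.042,0,0,0,0],[0.133,0.25,-0.042,0,0,0,0],[0.133,0.25,-0.042,0,0,0,0],[0.133,0.25,-0.042,0,0,0,0]]'
python3 - <<'E'
from h import *
plan([.528,-.0395,.189],tgt(-4.6)[1])
snap('scene','s5');crop('s5',280,140,400,250,6,'s5c')
E
```

```text
t: 7.7
ee_pos: [0.5275, -0.0404, 0.2203]
tcp_rot: [-0.52, -0.479, 0.52, -0.479]
ft_force: [0.5, -0.6, -2.1]
finger_gap: 0.0136
shift [ 0.1043  0.0014 -0.0032] turn [-0.0007  0.      0.0002] deg 0.1 mm [31.3  0.4 -1. ]
```

View pics/s5c.png

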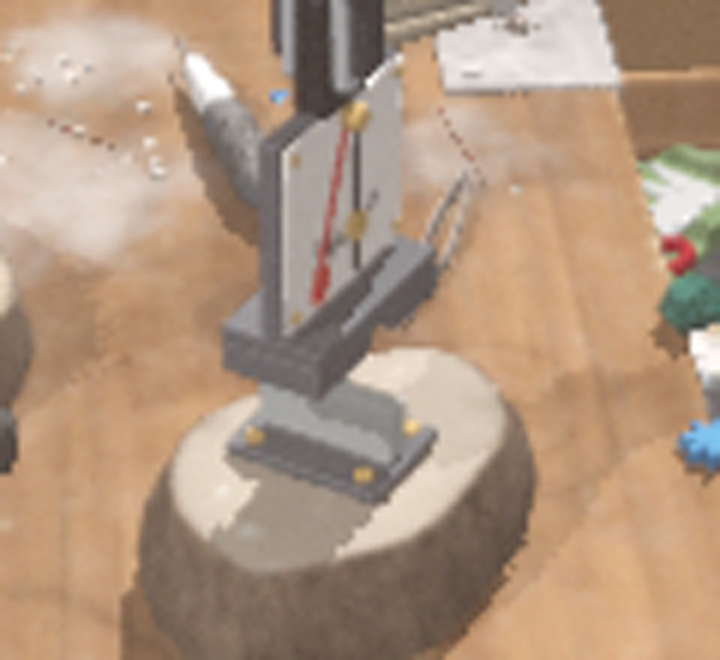

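The notch sits right over the crest. Lower to about 3 mm short of contact, then finely.

```bash
python3 -m crank '[[0.03,0.001,-0.003,0,0,0,0],[0.06,0.001,-0.003,0,0,0,0],[0.085,0.001,-0.003,0,0,0,0],[0.094,0.001,-0.003,0,0,0,0],[0.094,0.001,-0.003,0,0,0,0]]'
python3 -c "
from h import *
s=ctrl.get_state();print(s['ft_force'],s['ee_pos'])"
python3 -m crank '[[0.004,0,0,0,0,0,0],[0.007,0,0,0,0,0,0],[0.007,0,0,0,0,0,0]]'
```

```text
t: 8.38
ee_pos: [0.5281, -0.0398, 0.1917]
tcp_rot: [-0.52, -0.479, 0.52, -0.479]
ft_force: [0.4, -0.2, -1.7]
finger_gap: 0.0132
[ 0.38324843 -0.20437126 -1.73572232] [ 0.52807834 -0.03984595  0.19169183]
t: 8.75
ee_pos: [0.5283, -0.0398, 0.1899]
tcp_rot: [-0.52, -0.479, 0.52, -0.479]
ft_force: [-0.1, -0.5, -2.3]
finger_gap: 0.0133
```

```bash
python3 -m crank '[[0.003,0,0,0,0,0,0],[0.003,0,0,0,0,0,0]]'; python3 -m crank '[[0.003,0,0,0,0,0,0],[0.003,0,0,0,0,0,0]]'
```

```text
t: 9.0
ee_pos: [0.5282, -0.0398, 0.1889]
tcp_rot: [-0.52, -0.479, 0.52, -0.479]
ft_force: [0.3, -0.4, -2.4]
finger_gap: 0.0133
t: 9.25
ee_pos: [0.5284, -0.0398, 0.1887]
tcp_rot: [0.52, 0.479, -0.52, 0.479]
ft_force: [-0.6, 0.8, 3.7]
finger_gap: 0.0134
```

Contact at z = 0.189, as predicted, with about 6 N on the crest. Now I measure the marker angle from the scene pictures, using the needle (plumb = 0) as a check.

```bash
cat >> h.py <<'E'
def dial(c,G,notch,xf=-0.009):
    # returns per-pixel gauge-frame (y,z) on plane gauge x=xf ; notch=world position of gauge_notch
    o=np.array(notch)-G.apply([0,0,.0035])
    H,W=c['range_z'].shape; v,u=np.mgrid[:H,:W]
    d=np.c_[u.ravel(),v.ravel(),np.ones(u.size)]@np.linalg.inv(c['mtx']).T@Rc(c).T
    dg=G.inv().apply(d); og=G.inv().apply(c['position']-o)
    t=(xf-og[0])/dg[:,0]; p=og+dg*t[:,None]
    return p[:,1].reshape(H,W),p[:,2].reshape(H,W)
def angles(c,G,notch,xf=-0.009,dy=0,dz=0):
    y,z=dial(c,G,notch,xf); y=y-dy; z=z-dz
    im=c['img'].astype(int); r,g,b=im[...,0],im[...,1],im[...,2]
    rad=np.hypot(y,z-.098); ang=np.arctan2(y,-(z-.098))
    reg=(rad>.02)&(rad<.075)&(abs(ang)<.7)
    red=reg&(r-g>60)&(r-b>60)
    blk=reg&(r+g+b<230)
    bl2=blk&(rad>.025)&(rad<.066)&~((z<.022))
    return y,z,ang,rad,red,bl2
E
python3 - <<'E'
from h import *
s=ctrl.get_state()
c=snap('scene','s6'); crop('s6',280,140,400,250,6,'s6c')
from scipy.spatial.transform import Rotation as R
for n,G,notch in [('scene0',tgt(-19.3)[0],(.4877,.2325,.0035)),('s6',tgt(-4.6)[0],(.5282,-.0397,.079))]:
    c=load(n)
    y,z,ang,rad,red,bl=angles(c,G,notch)
    im=c['img']
    # pivot brass: report
    r,g,b=[im[...,i].astype(int) for i in range(3)]
    br=(np.hypot(y,z-.098)<.012)&(r-b>50)&(r-g<60)
    print(n,'pivot yz',y[br].mean(),z[br].mean(),br.sum(),'red',red.sum(),'ang',np.median(ang[red]),'tab',ang[red&(rad>.058)].mean(), y[red&(rad>.058)].mean(),z[red&(rad>.058)].mean())
    print('needle',bl.sum(),np.median(ang[bl]))
    for a,b_ in ((.02,.035),(.035,.05),(.05,.066)):
        k=(rad>a)&(rad<b_); print('  ',a,(ang[red&k]).mean(),(ang[bl&k]).mean(),(red&k).sum(),(bl&k).sum())
E
```

```text
scene0 pivot yz 0.0015001773685342481 0.09595070481272232 28 red 40 ang 0.4099874795866012 tab 0.38051947666753116 0.024417853900775 0.03692022067655343
needle 5 -0.018378826584948264
   0.02 0.4694839976414199 -0.022928708852529674 7 4
   0.035 0.4226267378688293 -0.006269679745957071 7 1
   0.05 0.3856231969610039 nan 15 0
s6 pivot yz 0.0019956726636831353 0.09799979025936413 17 red 21 ang 0.4974145122975126 tab 0.44163092679642285 0.02737247616927815 0.04006384436939012
needle 0 nan
   0.02 0.6618911227681268 nan 2 0
   0.035 0.5467352255521335 nan 5 0
   0.05 0.4662377628317751 nan 10 0<stdin>:15: RuntimeWarning: Mean of empty slice.
  ret = ret.dtype.type(ret / rcount)
  return _methods._mean(a, axis=axis, dtype=dtype,
```

View pics/s6c.png

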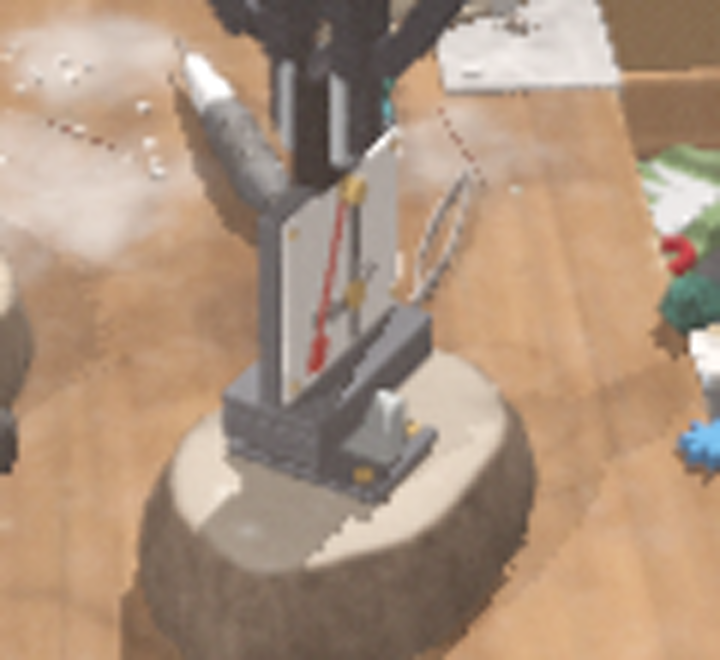

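Run:
```python
from h import *
import math
for n,G,notch,o,k,pts in [
 ('scene0',tgt(-19.3)[0],(.4877,.2325,.0035),(215,230),6,dict(piv=(480,295),bob=(488,400),tip=(493,442),tab=(434,465))),
 ('s1',tgt(-19.3)[0],(.488,.233,.126),(215,170),5,dict(piv=(380,292),bob=(388,392),tip=(391,432),tab=(340,447))),
 ('s5',tgt(-4.6)[0],(.5275,-.0397,.1105),(280,140),6,dict(piv=(357,116),bob=(356,224),tip=(356,268),tab=(320,284))),
 ('s6',tgt(-4.6)[0],(.5282,-.0397,.079),(280,140),6,dict(piv=(353,190),bob=(354,292),tip=(356,334),tab=(318,352)))]:
    c=load(n); y,z=dial(c,G,notch,-.008)
    q={}
    for a,(u,v) in pts.items():
        U=(u+.5)/k-.5+o[0]; V=(v+.5)/k-.5+o[1]
        f=lambda A: cv2.getRectSubPix(A.astype(np.float32),(1,1),(U,V))[0,0]
        q[a]=np.array([f(y),f(z)])*1000
    print(n,{a:b.round(1) for a,b in q.items()}, 'sin est',math.asin((q['tab'][0]-q['tip'][0])/66), 'tab-vs-piv',math.atan2(q['tab'][0]-q['piv'][0],q['piv'][1]-q['tab'][1]))
```

```text
scene0 {'piv': array([ 0.4, 95. ], dtype=float32), 'bob': array([ 0.1, 47.8], dtype=float32), 'tip': array([-0.8, 27.5], dtype=float32), 'tab': array([24.1, 35.2], dtype=float32)} sin est 0.387676384159787 tab-vs-piv 0.3779617549777532
s1 {'piv': array([ 0.9, 95.8], dtype=float32), 'bob': array([ 0.4, 49.4], dtype=float32), 'tip': array([ 0.3, 30.1], dtype=float32), 'tab': array([24.1, 37.5], dtype=float32)} sin est 0.3687329288413195 tab-vs-piv 0.3787180986679678
s5 {'piv': array([-1.9, 96.6], dtype=float32), 'bob': array([-1.2, 50.1], dtype=float32), 'tip': array([-1.3, 30.3], dtype=float32), 'tab': array([25.3, 38.1], dtype=float32)} sin est 0.41476709155202107 tab-vs-piv 0.43532698949035853
s6 {'piv': array([-0.2, 96.9], dtype=float32), 'bob': array([-1. , 50.8], dtype=float32), 'tip': array([-2.6, 30.4], dtype=float32), 'tab': array([26. , 38.9], dtype=float32)} sin est 0.4466627596447715 tab-vs-piv 0.4241577100027531
```

Estimates from the less oblique views agree at about 0.38 rad. I'll rock 10° about the crest axis (110 mm ahead of the TCP) and check the forces.

```bash
python3 -m crank '[[0.0002,0,-0.0128,0,-0.0222,0,0],[0.0009,0,-0.0256,0,-0.0444,0,0],[0.002,0,-0.0383,0,-0.0667,0,0],[0.0036,0,-0.051,0,-0.0889,0,0],[0.0056,0,-0.0637,0,-0.1111,0,0],[0.0056,0,-0.0637,0,-0.1111,0,0]]'
python3 - <<'E'
from h import *
s=ctrl.get_state(); T=R.from_quat(s['tcp_rot']); print(T.apply([.11,0,0])+s['ee_pos'],s['ft_force'],s['moment'],np.degrees(np.arccos(-T.as_matrix()[2,0])))
E
```

```text
t: 10.05
ee_pos: [0.5303, -0.0203, 0.1868]
tcp_rot: [-0.472, -0.435, 0.563, -0.52]
ft_force: [-0.9, -0.2, 4.6]
finger_gap: 0.0134
[ 0.52882129 -0.03963614  0.07847552] [-0.92686311 -0.23763297  4.55431739] [-0.2700388   0.32080389 -0.08945138] 10.158335707823213
```

```bash
python3 -m crank '[[0.0002,0,-0.0128,0,-0.0222,0,0],[0.0009,0,-0.0256,0,-0.0444,0,0],[0.002,0,-0.0383,0,-0.0667,0,0],[0.0036,0,-0.051,0,-0.0889,0,0],[0.0056,0,-0.0637,0,-0.1111,0,0],[0.0056,0,-0.0637,0,-0.1111,0,0],[0.0056,0,-0.0637,0,-0.1111,0,0],[0.0056,0,-0.0637,0,-0.1111,0,0],[0.0056,0,-0.0637,0,-0.1111,0,0],[0.0056,0,-0.0637,0,-0.1111,0,0]]'
cat > chk.py <<'E'
import sys
from h import *
n=sys.argv[1]
s=ctrl.get_state(); T=R.from_quat(s['tcp_rot']); print(T.apply([.11,0,0])+s['ee_pos'],s['ft_force'],s['moment'],'lean',np.arccos(-T.as_matrix()[2,0]))
c=snap('scene',n);crop(n,310,140,370,225,7,n+'c')
w_=snap('wrist','w'+n)
E
python3 chk.py s7
```

```text
t: 11.3
ee_pos: [0.5317, -0.0022, 0.1816]
tcp_rot: [-0.422, -0.388, 0.602, -0.556]
ft_force: [0.8, 0.2, 5.9]
finger_gap: 0.0132
[ 0.52871205 -0.03981945  0.07825642] [0.75506381 0.1739058  5.93119017] [-0.08345037 -0.00996079 -0.03838274] lean 0.3503598637972178
```

View pics/s7c.png

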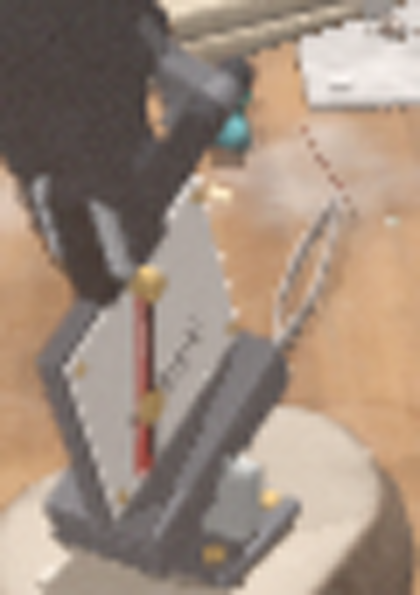

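View pics/ws7.png

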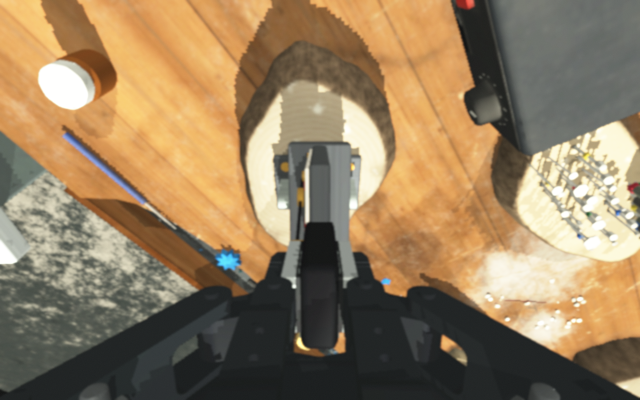

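Very close already: the needle at crop (150,400) lies over the red arm at (140,400). But the needle stands proud of the marker and this view is oblique, so I need to account for parallax. I'll use the depth at red and needle pixels.

Run:
```python
from h import *
for n,G,notch in [('scene0',tgt(-19.3)[0],(.4877,.2325,.0035)),('s1',tgt(-19.3)[0],(.488,.233,.126)),('s5',tgt(-4.6)[0],(.5275,-.0397,.1105)),('s6',tgt(-4.6)[0],(.5282,-.0397,.079)),('s7',tgt(-4.6,20.07)[0],(.5287,-.0398,.0785))]:
    c=load(n); o=np.array(notch)-G.apply([0,0,.0035])
    P,u,v=cloud(c); g=G.inv().apply(P-o)*1000
    I=c['img'][v,u].astype(int); m=(abs(g[:,0]+8)<10)&(abs(g[:,1])<40)&(g[:,2]>22)&(g[:,2]<104)
    r=m&(I[:,0]-I[:,1]>40)&(I[:,0]-I[:,2]>40)&(I[:,1]-I[:,2]<25)
    k=m&(I.sum(1)<260)&(abs(g[:,1]-np.tan(0 if n!='s7' else .35)*(98-g[:,2]))<8)&(g[:,2]<90)
    wh=m&(I.min(1)>140)
    tab=r&(np.hypot(g[:,1],g[:,2]-98)>58)
    print(n,'white x',np.median(g[wh,0]).round(2),g[wh,0].std().round(2),'red',r.sum(),np.median(g[r,0]).round(2),'tab',tab.sum(),g[tab].mean(0).round(2),'ndl',k.sum(),g[k].mean(0).round(2) if k.any() else '')
    ang=np.arctan2(g[:,1],98-g[:,2])
    print('   red slopes', np.polyfit(98-g[r,2],g[r,1],1).round(4), 'ndl',np.polyfit(98-g[k,2],g[k,1],1).round(4) if k.sum()>3 else '')
```

```text
scene0 white x -5.81 1.21 red 61 -7.19 tab 27 [-8.19 23.92 36.28] ndl 18 [-11.5    1.34  56.16]
   red slopes [0.3573 1.5537] ndl [0.0149 0.72  ]
s1 white x -5.07 1.2 red 75 -6.74 tab 32 [-7.65 25.   37.  ] ndl 9 [-10.21   1.43  68.26]
   red slopes [0.3779 1.491 ] ndl [ 0.0551 -0.2086]
s5 white x -4.1 1.24 red 42 -5.24 tab 18 [-6.28 22.6  36.81] ndl 14 [-9.29  0.62 64.93]
   red slopes [ 0.365  -0.4537] ndl [-0.0254  1.4622]
s6 white x -3.87 1.2 red 40 -5.58 tab 17 [-6.74 24.11 37.27] ndl 0 
   red slopes [0.389  0.2145] ndl 
s7 white x -4.13 1.0 red 36 -5.02 tab 12 [-6.55 25.36 36.4 ] ndl 15 [-9.84 13.94 67.06]
   red slopes [ 0.4054 -0.6017] ndl [0.3157 4.1665]
```

Slopes of the red arm and needle on the dial plane don't depend on parallax. Fit both lines with sub-pixel scanline centroids.

```bash
cat > fit.py <<'E'
from h import *
def lines(n,G,notch,xm=-7,xn=-10,mguess=.36,nguess=0,verbose=1):
    c=load(n); im=c['img'].astype(float); out={}
    for nm,xf,guess in [('red',xm,mguess),('ndl',xn,nguess)]:
        y,z=dial(c,G,notch,xf/1000.); y=y*1000; h=98-z*1000
        W=(im[...,0]-(im[...,1]+im[...,2])/2) if nm=='red' else 170-im.mean(2)
        W=np.clip(W-(12 if nm=='red' else 0),0,None)
        off=y-np.tan(guess)*h
        pts=[]
        for it in range(3):
            pts=[]
            for row in range(im.shape[0]):
                lim=6
                k=(abs(off[row])<lim)&(h[row]>(14 if nm=='red' else 12))&(h[row]<(66 if nm=='red' else 64))
                if nm=='ndl': k&=~((h[row]>37)&(h[row]<56))   # bob
                w_=W[row]*k
                if k.sum()<3 or w_.sum()<(30 if nm=='red' else 40): continue
                pts.append(((w_*y[row]).sum()/w_.sum(),(w_*h[row]).sum()/w_.sum()))
            p=np.array(pts)
            if len(p)<4: break
            f=np.polyfit(p[:,1],p[:,0],1); res=p[:,0]-np.polyval(f,p[:,1])
            off=y-np.polyval(f,h)
        if len(p)<4: print(n,nm,'few');continue
        out[nm]=np.arctan(f[0])
        if verbose: print(n,nm,len(p),'angle',np.arctan(f[0]).round(4),'y at pivot',f[1].round(2),'rms',res.std().round(2),'h',p[:,1].min().round(),p[:,1].max().round())
    return out
if __name__=='__main__':
    for a in [('scene0',tgt(-19.3)[0],(.4877,.2325,.0035)),('s1',tgt(-19.3)[0],(.488,.233,.126)),('s4',tgt(-4.6)[0],(.4522,-.0395-.0065,.1497)),('s5',tgt(-4.6)[0],(.5275,-.0397,.1105)),('s6',tgt(-4.6)[0],(.5282,-.0397,.079))]: lines(*a)
    lines('s7',tgt(-4.6,20.07)[0],(.5287,-.0398,.0785),nguess=.35)
E
python3 fit.py
```

```text
scene0 red 23 angle 0.3291 y at pivot 1.6 rms 0.4 h 16.0 64.0
scene0 ndl 11 angle 0.0042 y at pivot 0.63 rms 0.28 h 15.0 61.0
s1 red 26 angle 0.3412 y at pivot 2.51 rms 0.54 h 17.0 64.0
s1 ndl 15 angle 0.0113 y at pivot 1.22 rms 0.51 h 13.0 63.0
s4 red few
s4 ndl few
s5 red 9 angle 0.2819 y at pivot 6.05 rms 0.42 h 16.0 62.0
s5 ndl few
s6 red 6 angle 0.2962 y at pivot 6.27 rms 0.72 h 23.0 56.0
s6 ndl 9 angle 0.0068 y at pivot 1.55 rms 0.23 h 15.0 58.0
s7 red few
s7 ndl few
```

```bash
sed -i "s/lim=6/lim=(12 if it==0 else 7) if nm=='red' else 6/; s/(30 if nm=='red' else 40)/(15 if nm=='red' else 30)/" fit.py
python3 fit.py; sed -i 's/^    for a in \[(/    for a in [(/' fit.py
python3 - <<'E'
from fit import *
import itertools
print('sens')
for yaw in (-18,-20.5): print(lines('scene0',tgt(yaw)[0],(.4877,.2325,.0035),verbose=0))
for dx in (-.003,.003): print(lines('scene0',tgt(-19.3)[0],(.4877+dx,.2325-dx,.0035),verbose=0))
for x in (-5.5,-8.5): print(lines('scene0',tgt(-19.3)[0],(.4877,.2325,.0035),xm=x,verbose=0))
for n in ('s1','scene0'):
  c=load(n); 
i=load('s6')['img'][165:205,325:350,::-1]; cv2.imwrite('pics/z6.png',cv2.resize(i,None,fx=14,fy=14,interpolation=0))
i=load('s1')['img'][220:270,270:310,::-1]; cv2.imwrite('pics/z1.png',cv2.resize(i,None,fx=11,fy=11,interpolation=0))
i=load('s7')['img'][175:212,320:345,::-1]; cv2.imwrite('pics/z7.png',cv2.resize(i,None,fx=14,fy=14,interpolation=0))
E
```

```text
scene0 red 23 angle 0.3302 y at pivot 1.56 rms 0.39 h 16.0 64.0
scene0 ndl 11 angle 0.0042 y at pivot 0.63 rms 0.28 h 15.0 61.0
s1 red 27 angle 0.3442 y at pivot 2.32 rms 0.57 h 15.0 64.0
s1 ndl 15 angle 0.0113 y at pivot 1.22 rms 0.51 h 13.0 63.0
s4 red 12 angle 0.3145 y at pivot 5.81 rms 0.56 h 17.0 62.0
s4 ndl few
s5 red 16 angle 0.2921 y at pivot 5.55 rms 0.49 h 16.0 62.0
s5 ndl few
s6 red 13 angle 0.3208 y at pivot 5.3 rms 0.67 h 21.0 62.0
s6 ndl 9 angle 0.0068 y at pivot 1.55 rms 0.23 h 15.0 58.0
s7 red 18 angle 0.3547 y at pivot 2.48 rms 0.48 h 18.0 62.0
s7 ndl few
sens
{'red': np.float64(0.34698391203261303), 'ndl': np.float64(0.0037512547391920213)}
{'red': np.float64(0.32903243872895105), 'ndl': np.float64(-0.017954749019079515)}
{'red': np.float64(0.3401887506321013), 'ndl': np.float64(-0.001901489029735663)}
{'red': np.float64(0.3464949342228798), 'ndl': np.float64(0.005172755555345213)}
{'red': np.float64(0.34244933107920794), 'ndl': np.float64(0.004245879665703265)}
{'red': np.float64(0.34239322528905425), 'ndl': np.float64(0.004245879665703265)}
```

View pics/z1.png

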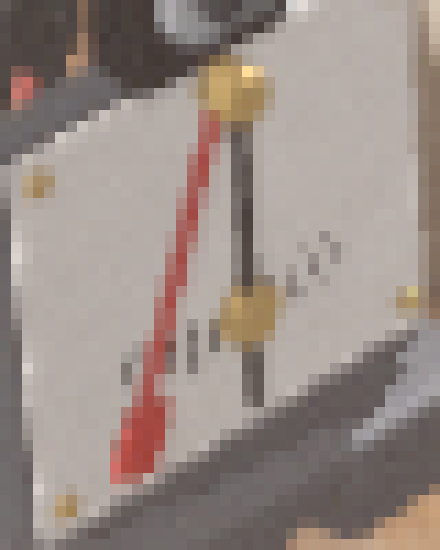

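View pics/z7.png

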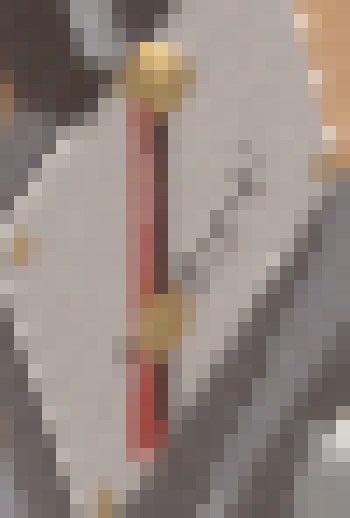

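```bash
cat > ren.py <<'E'
from h import *
from scipy.optimize import least_squares
S=6
def proj(c,G,notch,xf,y,h):
    o=np.array(notch)-G.apply([0,0,.0035])
    g=np.stack([np.full_like(y,xf),y,98-h],-1)/1000.
    q=R.from_matrix(Rc(c)).inv().apply(G.apply(g)+o-c['position']); k=q@c['mtx'].T
    return k[:,:2]/k[:,2:]
def cover(c,G,notch,xf,a,polys,t,box):
    u0,v0,u1,v1=box; m=np.zeros(((v1-v0)*S,(u1-u0)*S),np.float32)
    for P in polys:  # local (across, radial)
        P=np.array(P,float); y=P[:,0]*np.cos(a)+P[:,1]*np.sin(a); h=-P[:,0]*np.sin(a)+P[:,1]*np.cos(a)
        p=proj(c,G,notch,xf,y,h)+t
        q=((p-[u0,v0]+.5)*S-.5)
        cv2.fillPoly(m,[np.round(q*256).astype(np.int32)],1.,lineType=cv2.LINE_8,shift=8)
    return m
def fit(n,G,notch,kind,a0,box):
    c=load(n); u0,v0,u1,v1=box; im=c['img'].astype(float)[v0:v1,u0:u1]
    if kind=='red': D=np.clip(im[...,0]-(im[...,1]+im[...,2])/2-5,0,None)
    else: D=np.clip(165-im.mean(2),0,None)
    xf=-7 if kind=='red' else -10
    yy,hh=dial(c,G,notch,xf/1000.); yy=yy[v0:v1,u0:u1]*1000; hh=98-hh[v0:v1,u0:u1]*1000
    acr=yy*np.cos(a0)-hh*np.sin(a0); rad=yy*np.sin(a0)+hh*np.cos(a0)
    if kind=='red': msk=(abs(acr)<14)&(rad>14)&(rad<80)&(D>=0)
    else: msk=(abs(acr)<8)&(rad>14)&(rad<63)&~((rad>36)&(rad<57))
    if kind=='ndl': D=np.where(im[...,0]-im[...,2]>45,0,D)
    def model(p):
        a,tu,tv,wd,A,B=p[:6]
        if kind=='red':
            polys=[[(-wd/2,5),(wd/2,5),(wd/2,62),(-wd/2,62)],[(-4.5,66-p[6]/2),(4.5,66-p[6]/2),(4.5,66+p[6]/2),(-4.5,66+p[6]/2)]]
        else: polys=[[(-wd/2,5),(wd/2,5),(wd/2,66),(-wd/2,66)]]
        m=cover(c,G,notch,xf,a,polys,np.array([tu,tv]),box)
        m=cv2.GaussianBlur(m,(0,0),.45*S)
        m=cv2.resize(m,(u1-u0,v1-v0),interpolation=cv2.INTER_AREA)
        return A*m+B
    p0=[a0,0,0,2.5,100,0]+([10] if kind=='red' else [])
    best=None
    for du in (-2,0,2):
        p=list(p0); p[1]=du
        r=least_squares(lambda p:((model(p)-D)[msk]),p,diff_step=[.01]*len(p),x_scale=[.02,.3,.3,.3,20,5]+([2] if kind=='red' else []),loss='soft_l1',f_scale=10)
        # refine with nelder-mead
        from scipy.optimize import minimize
        r2=minimize(lambda p:np.sum(np.minimum(abs((model(p)-D)[msk]),60)**2),r.x,method='Nelder-Mead',options=dict(maxiter=900,xatol=1e-4,fatol=1,initial_simplex=np.vstack([r.x]+[r.x+np.eye(len(p))[i]*s for i,s in enumerate([.03,.5,.5,.5,15,4,2][:len(p)])])))
        if best is None or r2.fun<best.fun: best=r2
    print(n,kind,'angle',best.x[0].round(4),'t',best.x[1:3].round(2),'w,A,B',best.x[3:].round(1),'rms',np.sqrt(best.fun/msk.sum()).round(1))
    return best.x[0]
if __name__=='__main__':
    for n,G,notch,b in [('scene0',tgt(-19.3)[0],(.4877,.2325,.0035),(270,255,315,325)),('s1',tgt(-19.3)[0],(.488,.233,.126),(260,210,310,275)),('s5',tgt(-4.6)[0],(.5275,-.0397,.1105),(320,145,360,200)),('s6',tgt(-4.6)[0],(.5282,-.0397,.079),(320,160,360,212)),('s4',tgt(-4.6)[0],(.4522,-.046,.1497),(345,140,395,200))]:
        fit(n,G,notch,'red',.35,b); fit(n,G,notch,'ndl',0.,b)
E
python3 ren.py
```

```text
scene0 red angle 0.3127 t [-1.16  1.45] w,A,B [ 2.5 97.3  7.9 13.5] rms 7.1
scene0 ndl angle 0.0001 t [-0.26  0.41] w,A,B [2.500e+00 1.345e+02 1.000e-01] rms 4.2
s1 red angle 0.3109 t [-1.64  0.95] w,A,B [ 3.2 91.1  7.1 13.7] rms 8.4
s1 ndl angle 0.0127 t [-0.58 -0.16] w,A,B [  2.9 118.6  -3.2] rms 5.9
s5 red angle 0.3452 t [-0.49 -0.21] w,A,B [ 4.2 87.3  7.2 13.8] rms 8.0
s5 ndl angle -0.0019 t [-0.51  2.92] w,A,B [  2.5 153.7  -5.4] rms 3.9
s6 red angle 0.3755 t [-0.32 -0.2 ] w,A,B [ 3.  93.7  8.1 14.1] rms 10.2
s6 ndl angle 0.0046 t [-0.47  0.8 ] w,A,B [  1.7 174.7   0. ] rms 4.8
s4 red angle 0.2666 t [-1.53  0.77] w,A,B [  2.5 110.3   8.1  12.7] rms 9.0
s4 ndl angle 0.0362 t [-0.52  0.02] w,A,B [  2.2 187.6  -2.6] rms 4.6
```

```bash
cat > joint.py <<'E'
from ren import *
from scipy.optimize import minimize
L=[('scene0',tgt(-19.3)[0],(.4877,.2325,.0035),(270,255,315,325)),('s1',tgt(-19.3)[0],(.488,.233,.126),(260,210,310,275)),('s5',tgt(-4.6)[0],(.5275,-.0397,.1105),(320,145,360,200)),('s6',tgt(-4.6)[0],(.5282,-.0397,.079),(320,160,360,212)),('s4',tgt(-4.6)[0],(.4522,-.046,.1497),(345,140,395,200))]
data=[]
for n,G,notch,b in L:
    c=load(n);u0,v0,u1,v1=b;im=c['img'].astype(float)[v0:v1,u0:u1]
    Dr=np.clip(im[...,0]-(im[...,1]+im[...,2])/2-7,0,None); Dn=np.where(im[...,0]-im[...,2]>30,0,np.clip(165-im.mean(2),0,None))
    yy,zz=dial(c,G,notch,-.008);yy=yy[v0:v1,u0:u1]*1000;hh=98-zz[v0:v1,u0:u1]*1000
    def md(a0,k):
        acr=yy*np.cos(a0)-hh*np.sin(a0);rad=yy*np.sin(a0)+hh*np.cos(a0)
        return ((abs(acr)<14)&(rad>14)&(rad<80)) if k=='r' else (abs(acr)<8)&(rad>14)&(rad<62)&~((rad>36)&(rad<57))
    data.append((c,G,notch,b,Dr,Dn,md(.34,'r'),md(0,'n')))
def rend(d,xf,a,polys,t):
    c,G,notch,b=d[:4]; m=cover(c,G,notch,xf,a,polys,t,b); m=cv2.GaussianBlur(m,(0,0),.45*S)
    return cv2.resize(m,(b[2]-b[0],b[3]-b[1]),interpolation=cv2.INTER_AREA)
def res(p,idx):
    m,xn,wr,wn,tl=p[:5]; out=[]
    rp=[[(-wr/2,5),(wr/2,5),(wr/2,62),(-wr/2,62)],[(-4.5,66-tl/2),(4.5,66-tl/2),(4.5,66+tl/2),(-4.5,66+tl/2)]]
    npol=[[(-wn/2,5),(wn/2,5),(wn/2,66),(-wn/2,66)]]
    for j,i in enumerate(idx):
        d=data[i]; tu,tv,ro=p[5+3*j:8+3*j]
        for mod,D,k in ((rend(d,-7,m+ro,rp,np.array([tu,tv])),d[4],d[6]),(rend(d,xn,ro,npol,np.array([tu,tv])),d[5],d[7])):
            a=mod[k]; y=D[k]; A=(a@y)/(a@a+1e-9); out.append(np.clip(A*a-y,-50,50))
        out.append(np.array([ro/.01*30]))
    return np.concatenate(out)
for idx in ([0,1],[2,3,4],[0,1,2,3,4],[0],[1],[0,1,2,3]):
    best=None
    for m0 in (.31,.35,.38):
        p=np.array([m0,-10,2.5,2.5,13.5]+[-.5,.5,0]*len(idx))
        for _ in range(3):
            st=np.array([.02,1,.4,.4,1]+[.4,.4,.01]*len(idx))
            sx=np.vstack([p]+[p+np.eye(len(p))[i]*st[i] for i in range(len(p))])
            r=minimize(lambda q:np.sum(res(q,idx)**2),p,method='Nelder-Mead',options=dict(maxiter=700,initial_simplex=sx,adaptive=True)); p=r.x
        print('  ',idx,m0,r.x[0].round(4),r.fun.round())
        if best is None or r.fun<best.fun: best=r
    print(idx,'m',best.x[0].round(4),best.x[1:5].round(2),best.x[5:].round(2),flush=True)
E
timeout 570 python3 joint.py
```

```text
[0, 1] 0.31 0.335 56004.0
   [0, 1] 0.35 0.3481 64584.0
   [0, 1] 0.38 0.3577 64896.0
[0, 1] m 0.335 [-11.34   2.81   2.58  14.41] [-0.68  1.02 -0.   -1.05  0.8   0.  ]
   [2, 3, 4] 0.31 0.331 56178.0
   [2, 3, 4] 0.35 0.3567 71534.0
   [2, 3, 4] 0.38 0.3618 77125.0
[2, 3, 4] m 0.331 [-10.53   3.17   2.87  13.28] [-0.75  0.39 -0.   -0.81  0.46  0.   -0.92  0.38  0.  ]
```

Independent image sets give m = 0.335 and 0.331. The lean is 0.350, so I rock back 1° (0.017 rad) and compare.

```bash
python3 -m crank '[[0,0,0.0032,0,0.0055,0,0],[0,0,0.0064,0,0.0111,0,0],[0,0,0.0064,0,0.0111,0,0],[0,0,0.0064,0,0.0111,0,0],[0,0,0.0064,0,0.0111,0,0],[0,0,0.0064,0,0.0111,0,0],[0,0,0.0064,0,0.0111,0,0],[0,0,0.0064,0,0.0111,0,0]]'
python3 chk.py s8
cat > rel.py <<'E'
# needle angle & marker with fixed depth offset, needle occludes marker
import sys
from ren import *
from scipy.optimize import minimize
def run(n,lean,notch,b):
    c=load(n);u0,v0,u1,v1=b;im=c['img'].astype(float)[v0:v1,u0:u1]
    G=tgt(-4.6,np.degrees(lean))[0]
    ch=np.stack([im[...,0],(im[...,1]+im[...,2])/2],-1)
    yy,zz=dial(c,G,notch,-.008);yy=yy[v0:v1,u0:u1]*1000;hh=98-zz[v0:v1,u0:u1]*1000
    a0=.34;acr=yy*np.cos(a0)-hh*np.sin(a0);rad=yy*np.sin(a0)+hh*np.cos(a0)
    msk=(abs(acr)<11)&(rad>14)&(rad<76)&~((rad>37)&(rad<57))&((98-hh)>25)
    def r_(xf,a,polys,t):
        m=cover(c,G,notch,xf,a,polys,t,b);return m
    wr,wn,tl=3.,2.7,13.8
    rp=[[(-wr/2,5),(wr/2,5),(wr/2,62),(-wr/2,62)],[(-4.5,66-tl/2),(4.5,66-tl/2),(4.5,66+tl/2),(-4.5,66+tl/2)]]
    npol=[[(-wn/2,5),(wn/2,5),(wn/2,66),(-wn/2,66)]]
    def f(p):
        a,q,tu,tv=p; t=np.array([tu,tv])
        mr=r_(-7,a,rp,t);mn=r_(-11,q,npol,t); mr=mr*(1-mn)
        bl=lambda m:cv2.resize(cv2.GaussianBlur(m,(0,0),.45*S),(u1-u0,v1-v0),interpolation=cv2.INTER_AREA)[msk]
        A=np.c_[bl(mr),bl(mn),np.ones(msk.sum())]; Y=ch[msk]
        X=np.linalg.lstsq(A,Y,rcond=None)[0]; e=np.clip(A@X-Y,-50,50)
        return (e**2).sum()+((tu+.8)/.25)**2*800+((tv-.5)/.4)**2*800
    best=None
    for a1 in (.3,.34,.38):
        p=np.array([a1,.34,-.8,.5])
        for _ in range(3):
            sx=np.vstack([p]+[p+np.eye(4)[i]*s for i,s in enumerate([.03,.03,.4,.4])])
            r=minimize(f,p,method='Nelder-Mead',options=dict(initial_simplex=sx,maxiter=300));p=r.x
        if best is None or r.fun<best.fun: best=r
    print(n,'marker',best.x[0].round(4),'needle',best.x[1].round(4),'diff m-p',(best.x[0]-best.x[1]).round(4),best.x[2:].round(2),best.fun.round())
run('s7',.3503,(.5287,-.0398,.0785),(315,165,350,220))
run('s8',.333,(.5287,-.0398,.0785),(315,165,350,220))
E
python3 rel.py; python3 -c "
from h import *
i=load('s8')['img'][172:215,318:345,::-1]; cv2.imwrite('pics/z8.png',cv2.resize(i,None,fx=14,fy=14,interpolation=0))"
```

```text
t: 12.4
ee_pos: [0.5315, -0.004, 0.1823]
tcp_rot: [-0.427, -0.393, 0.599, -0.552]
ft_force: [0.5, 1.2, 5.4]
finger_gap: 0.013
[ 0.52868084 -0.03979953  0.07828909] [0.4580369  1.18528298 5.4239916 ] [-0.10879905 -0.00336698 -0.04376859] lean 0.33277045094392116
s7 marker 0.3329 needle 0.3623 diff m-p -0.0294 [-0.91  0.91] 35198.0
s8 marker 0.3245 needle 0.3517 diff m-p -0.0273 [-0.77  1.02] 27456.0
```

View pics/z8.png

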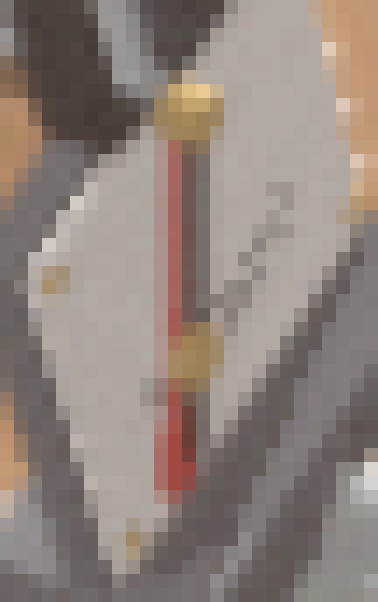

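View pics/s8.png

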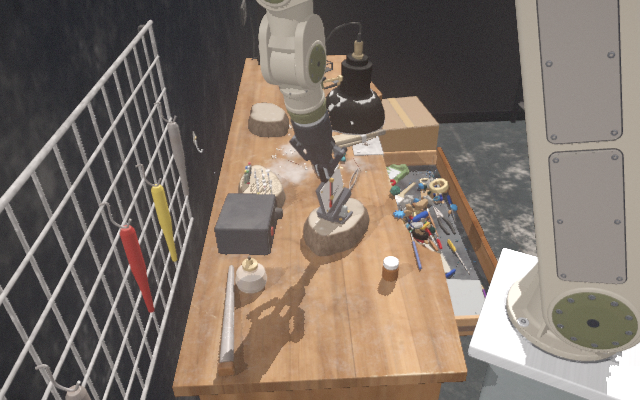

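Arm lean reads 0.333, but the picture fit suggests the needle may be about 0.02 past. I'll check for slip in the grip: fit the foot's top plane in the wrist depth before and after rocking.

```bash
cat > foot.py <<'E'
from h import *
c0=load('w3')
# camera-fixed region where foot/plate visible in tool frame; use plane in camera frame
for n in ('w3','w4','ws7','ws8'):
    c=load(n); z=c['range_z']; out=[]
    # foot top right strip (u 332..348) rows 146..225
    v,u=np.mgrid[150:225,335:347]; zz=z[150:225,335:347]
    p=np.c_[u.ravel(),v.ravel(),np.ones(u.size)]@np.linalg.inv(c['mtx']).T*zz.ravel()[:,None]
    med=np.median(p[:,2]); k=abs(p[:,2]-med)<.03; p=p[k]
    for _ in range(4):
        C=p.mean(0); U,Sg,V=np.linalg.svd(p-C,full_matrices=False); d=(p-C)@V[2]; p=p[abs(d)<2.5*d.std()+1e-4]
    nn=V[2]*np.sign(-V[2][2]); nw=Rc(c)@nn
    print(n,len(p),'rms mm',(d.std()*1000).round(2),'n cam',nn.round(4),'world',nw.round(4),'tilt to +y', np.arctan2(nw[1],nw[2]).round(4),'rowtilt cam',np.arctan2(nn[1],-nn[2]).round(4))
E
python3 foot.py
```

```text
w3 881 rms mm 0.6 n cam [-0.0051  0.2651 -0.9642] world [-8.1e-03 -6.0e-04  1.0e+00] tilt to +y -0.0006 rowtilt cam 0.2683
w4 886 rms mm 0.61 n cam [ 0.0013  0.2669 -0.9637] world [ 0.0011 -0.0042  1.    ] tilt to +y -0.0042 rowtilt cam 0.2702
ws7 889 rms mm 0.64 n cam [-0.0044  0.2645 -0.9644] world [0.0221 0.3416 0.9396] tilt to +y 0.3487 rowtilt cam 0.2677
ws8 890 rms mm 0.64 n cam [ 0.0048  0.2635 -0.9646] world [0.0299 0.3253 0.9451] tilt to +y 0.3314 rowtilt cam 0.2667
```

```bash
sed -e 's/a,q,tu,tv=p;/a,tu,tv=p; q=QF;/' -e 's/p=np.array(\[a1,.34,-.8,.5\])/p=np.array([a1,-.8,.5])/' -e 's/np.eye(4)\[i\]\*s for i,s in enumerate(\[.03,.03,.4,.4\])/np.eye(3)[i]*s for i,s in enumerate([.03,.4,.4])/' -e "s/print(n,.*/print(n,'m',best.x.round(4),'XN',XN,'q',QF,best.fun.round())/" -e 's/r_(-11,/r_(XN,/' rel.py | grep -v "^run(" > rel2.py
cat >> rel2.py <<'E'
for XN in (-10.3,-11):
    for n,l,qs in (('s7',.3503,(.350,)),('s8',.333,(.333,))):
        for QF in qs: run(n,l,(.5287,-.0398,.0785),(315,165,350,220))
E
python3 rel2.py
```

```text
s7 m [ 0.3398 -0.7921  0.852 ] XN -10.3 q 0.35 37647.0
s8 m [ 0.3226 -0.6374  1.0469] XN -10.3 q 0.333 28600.0
s7 m [ 0.3268 -0.9307  1.006 ] XN -11 q 0.35 35292.0
s8 m [ 0.3192 -0.8209  1.1236] XN -11 q 0.333 29027.0
```

There is no slip (lean 0.331–0.333 by both arm and foot plane), and the marker estimates average 0.329. So the needle is within about 0.01 rad of the marker. I'll hold 1 s so it settles fully, recheck and hand in.

```bash
python3 -m crank '[[0,0,0,0,0,0,0],[0,0,0,0,0,0,0],[0,0,0,0,0,0,0],[0,0,0,0,0,0,0],[0,0,0,0,0,0,0],[0,0,0,0,0,0,0],[0,0,0,0,0,0,0],[0,0,0,0,0,0,0]]'; python3 chk.py s9
python3 - <<'E'
from h import *
i=load('s9')['img'][172:225,310:350,::-1]; cv2.imwrite('pics/z9.png',cv2.resize(i,None,fx=11,fy=11,interpolation=0))
for n in('s1','s9'):
    P,u,v=cloud(load(n)); Q=P[near(P,.6,.193,.05,.02,.09)]; print(n,'lamp',np.median(Q,0).round(4))
E
```

```text
t: 13.5
ee_pos: [0.5315, -0.004, 0.1823]
tcp_rot: [-0.427, -0.393, 0.599, -0.552]
ft_force: [0.6, 1.2, 6.3]
finger_gap: 0.0132
[ 0.52870225 -0.03981116  0.07830898] [0.58133047 1.23114245 6.29479028] [-0.10660524 -0.0114793   0.00867322] lean 0.33283683788102064
s1 lamp [0.6014 0.2164 0.0393]
s9 lamp [0.6011 0.2161 0.0391]
```

View pics/z9.png

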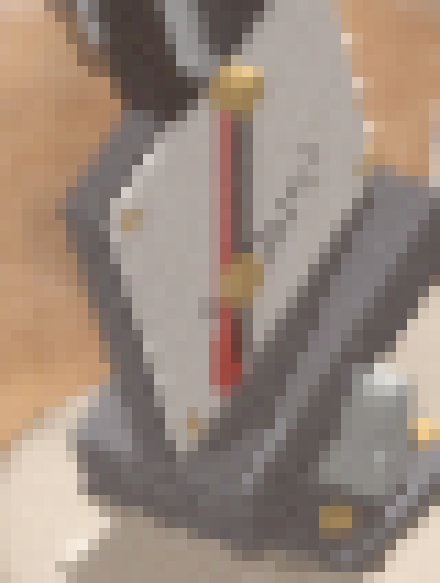

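The needle is at rest and runs down over the red arm, with its tip over the tab at (230,345). The notch is on the crest and the lamp has not moved.

```bash
python3 -c "
from plant import ctrl
print(ctrl.finish_job())"
```

```text
the job is handed in; nothing more can be done
None
```

I gripped the gauge by its handle, seated its notch on the crest and rocked it until the needle lay over the red marker. I handed it in like that at about 13.5 s, still gripped.

- **Seat:** the notch point stayed within about 1 mm of the crest axis throughout the rocking. At the end the wrist read about +6 N upward. Adding the gauge's weight, that is roughly 9 N on the crest.
- **Lean:** 0.333 rad from the arm and 0.331 from the foot's top plane in the wrist depth picture, so the gauge did not slip in the grip. The needle had been at rest for more than 1 s.
- **Marker:** the picture fits that I relied on for its angle gave 0.319 to 0.340 rad, averaging about 0.33. That puts the needle on the marker to within roughly 0.01 rad.
- **Disagreement:** one image fit that left the needle angle free put the needle about 0.027 rad past the marker. I discounted it because it also contradicted the lean measured by arm and foot plane, and the view there is oblique with the needle standing in front of the marker.
- **Lamp and stone:** the lamp moved less than 0.5 mm between pictures, which is measuring noise. I never positively identified the green stone in the pictures. No unexpected contact force showed in the readings after each move.

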